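Lower the heavy lid of the tool case and press it home on its seal

TASK

Close the gray steel tool case on the bench: take its heavy lid by the front bar, lower it gently without letting it drop or slam, then press it down firmly until the rubber seal is squeezed fully home on its hard bed, but do not crush it by pressing on hard once it is there. Let go, so that the lid stays shut by itself, and leave all the other things where they lie.

Things in the scene. Friction and masses are not known exactly. Their poses are not given: they have to be found in the camera images.
- case: Gray sheet-steel tool case fixed on the bench, open at the top: 220 (along its x) by 300 (along its y) by 80 mm high. Origin: centre of its underside; x points from the front side with the bar to the hinge side, y along the hinge, z up. Pliers and a tape measure lie in it; both stay below the closed lid.
- lid_hinge (a point): Middle of the lid's hinge axis: 110 mm towards +x from the case's centre, 90 mm above its underside. Its axes turn with the lid (the case's axes when level); the hinge axis is y. The hinge is stiff: its friction (1.1 N m) holds the lid open above about 0.95 rad and holds it down where it is pressed on the seal; in between the lid outweighs it and falls unless held (up to 3 N at the bar).
- lid_bar (a point): Middle of the round steel bar (12 mm thick, 98 mm clear between its end arms) along the lid's front, parallel to the hinge, 258 mm from it and 6 mm above it when level. Bar centre 38 mm out from the lid's edge: 32 mm free between bar and plate, room for a finger. The bar can turn in the fingers. Lid: steel plate 220 x 300 x 12 mm, underside in the hinge plane, 1.3 to 1.7 kg.
- lid (a joint): Angle of the lid in rad: 0 level, nominally closed, growing as it opens; starts open at 1.02 to 1.2. The angle at which it is truly home lies anywhere from -0.024 to +0.024: the bed of the seal sits up to 5 mm higher or lower from start to start, which no pose shows, so it has to be felt.
- seal (a joint): How far the black rubber strip on the case's front wall (270 x 12 mm, about 210 mm from the hinge) is squeezed, in m: 0 relaxed, 0.006 home on its hard bed. The lid meets it at 0.005 to 0.053 rad. Springy (1650 N/m, 10 N when home): a gently lowered lid rests only 1 to 3 mm down and needs 5 to 8 N more push at the bar to go home, where it is rigid; let go, it stays home.
- square_mid (a point): Orange plastic triangular speed square, 150 mm legs, 20 mm high fence, lying by the front right corner of the case (seen from the robot); the point is in the middle of the triangle, 2.5 mm up. Bystander.
- jar_mid (a point): Closed blue plastic tack jar, 64 mm across, 75 mm high, standing beside the case; point half-way up. Bystander.
- wrench_mid (a point): Steel adjustable wrench, 200 mm long, 12 mm high, lying beside the case; point in its middle. Bystander.
- pliers_mid (a point): Slip-joint pliers, 145 mm long, 12 mm high, lying in the case; point in their middle. Bystander.
- tape_mid (a point): Tape measure, 62 x 36 x 58 mm high, standing in the case; point half-way up. Bystander.
- driver_mid (a point): Screwdriver with black handle, 200 mm long, 26 mm thick, lying by the front left corner of the case; point in its middle. Bystander.

How it is judged:
By the outcome, as a careful person would: the job done as asked, in the order asked, and still so for the second after the job is handed in, with the robot touching nothing.
It also fails if it takes over 58 s, if anything falls off the work surface, if the arm or the gripper's body presses on something with over 40 N, if the wrist force passes 120 N, or if a joint passes its speed limit or range.

ROBOT

A 7-joint arm with a two-finger parallel gripper is mounted at the origin on the work surface. World frame = base frame: x ahead of the robot, y to its left, z up, the work surface at z = 0. Lengths are in m, angles in rad, forces in N, time in s.
With the tool pointing down it reaches from about 0.4 to 0.875 m from the base axis. Payload 19.3 kg.
Tool frame: the origin (TCP) lies at the very end of the fingers, on their centre line; the grasp point (between the pads) lies 19 mm behind it; z points along the fingers, x is the direction in which the jaws open and shut, and the axes are right-handed (so a half turn about z gives the same grasp; the last joint's range is limited). The gripper opens to 85 mm and grips with 20 to 120 N. Pads are 22 mm wide; open, the fingers measure 114 mm over their backs; the gripper's body (76 mm by 85 mm) begins 54 mm behind the grasp point. The pads swing forward as they close: fully open they stand 13 mm farther back than shut.
Start: joints at [1.181, 0.521, -0.036, 1.599, 0.021, 1.021, -0.113], TCP at [0.196, -0.593, 0.231] pointing down, gripper open.
Joint ranges: [-2.91, 2.91], [-0.3, 2.13], [-1.5, 1.42], [0.17, 2.43], [-1.26, 4.41], [0.16, 1.93], [-2.52, 2.52]. Speed limits (rad/s): [1.89, 1.89, 2.39, 2.39, 3.01, 3.01, 3.01].

INTERFACE

Orientations are given as [roll, pitch, yaw] about the fixed x, y, z axes, in that order (R = Rz(yaw) Ry(pitch) Rx(roll)).
In Python, from workcell import bot gives the robot as it stands.
- The arm moves only by the tool jog_arm, never from a script. Its argument "increments" is a list of rows, each an object of numbers: "wx", "wy", "wz": the turn, a rotation vector about the tool's x, y, z in degrees; "x", "y", "z": the shift along the tool's x, y, z in cm; "claw": the opening in per cent of the stroke, from 0 (shut) to 100 (fully open). A call has 1 to 10 rows; each row is the pose to reach, as a shift and turn from the pose measured when the call began, along the tool's axes at that moment; what a row does not reach only later rows make up. A row lasts 1/8 s, in which the tool goes at most 62.5 mm and 10.7 degrees, less where a joint would pass 70% of its speed; a pose out of reach is approached as far as the arm can. A call with a gripper value outside its range is refused whole. The fingers move at their own pace and stop on an object; "squeeze" is the grip in N (left out, the last holds). Time passes only in rows, so rows that repeat a pose let the fingers close. It gives the time, the measured TCP pose, the force and the opening at its end, in the units of the state.
- bot.observe(): the state, without advancing time (a new reading comes with each control period).
- bot.grab_frame(name): name is "scene" or "top" or "wrist"; returns a dict with "pixels" (480x640x3 uint8, red, green, blue), "fov_y" (degrees; the focal length in pixels is half the picture's height over the tangent of half this angle, whatever the lens; pixels are square), "cx", "cy" (the principal point, pixels), "origin" and "orientation" of the camera in the world. Camera axes: x right, y down, z forward; pixel columns grow to the right and rows downward; lengths in m; the calibration is good to about 2 mm. A picture is of the moment at which its call begins. There is no depth.
- bot.job_done(): hands the job in, once; it reports no verdict.
The state is a dict: "clock": time; "qpos": joint angles; "qd": joint speeds; "joint_efforts": joint torques, N m; "position": TCP position; "tool_rot": TCP orientation; "force": force on the tool from outside, world axes, zero at the start; "moment": the same for the moment, N m; "grip_width": finger opening in m.
Only numpy, scipy, OpenCV 4.12 (cv2) and the standard library are available. Lean on these libraries where they do the work, as an engineer would, in place of code of your own. Each camera call takes 0.05 s, during which the arm holds its last target.

## Working session

There is one attempt and no reset: what is moved stays moved. The work goes in short steps, Python scripts to look and compute and a tool call to move; the robot and the scene stay as the last step left them, time stands still between calls to the robot, and variables do not carry over. Pictures are saved under pics/ and viewed, and the job is handed in when it is done.

Besides the shell and the picture viewer there is one more tool, called after "Call:" in YAML: its name, and indented under it one key for each argument. jog_arm: Moves the arm, as the interface text tells. Its arguments: {"type":"object","properties":{"increments":{"type":"array","items":{"type":"object","properties":{"wx":{"type":"number"},"wy":{"type":"number"},"wz":{"type":"number"},"x":{"type":"number"},"y":{"type":"number"},"z":{"type":"number"},"claw":{"type":"number"}}}},"squeeze":{"type":"number"}},"required":["increments"]}

```bash
mkdir -p pics; ls
cat > look.py <<'E'
import sys,cv2,pickle
from workcell import bot
def snap(n,f):
    d=bot.grab_frame(n); cv2.imwrite('pics/%s.png'%f,d['pixels'][:,:,::-1]); pickle.dump(d,open('pics/%s.pkl'%f,'wb')); return d
E
python3 - <<'E'
from look import *
for n in ['scene','top']:
    d=snap(n,n+'0'); print(n,d['fov_y'],d['cx'],d['cy'],d['origin'],d['orientation'])
print(bot.observe())
E
```

```text
pics
scene 48.66663745689721 321.89942090422136 246.6818241081666 [0.65889882 0.58187726 0.95860307] [-2.58244624  0.01194827  2.95925704]
top 44.82634696151226 315.88414105779924 233.32087026418756 [0.4389436  0.05170265 1.15668215] [-3.01873976 -0.03020834 -1.57659133]
{'clock': 0.1, 'qpos': array([ 1.18083593,  0.52195913, -0.03636486,  1.59990824,  0.02115826,
        1.02110351, -0.11281448]), 'qd': array([-0.00075147, -0.00055654, -0.00063367, -0.00161512, -0.00014437,
       -0.00080817, -0.00167282]), 'joint_efforts': array([ 3.33240547e-03, -9.28508663e+01,  1.98366389e+00, -3.70537984e+01,
        1.80516473e-02,  5.36020394e-03,  8.41111364e-05]), 'position': array([ 0.19637365, -0.59304857,  0.23079522]), 'tool_rot': array([ 3.14157819e+00,  9.96246102e-04, -1.25105154e+00]), 'force': array([-0.42636892, -0.04704997,  0.07173519]), 'moment': array([-0.01513781,  0.00724739,  0.05362298]), 'grip_width': 0.0854726151802836}
```

View pics/scene0.png

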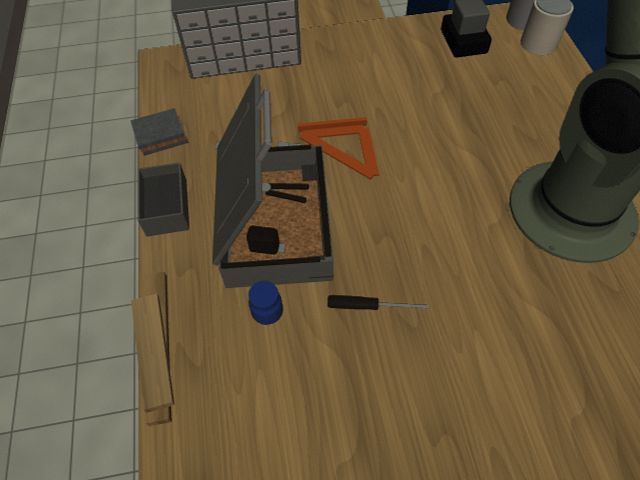

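View pics/top0.png

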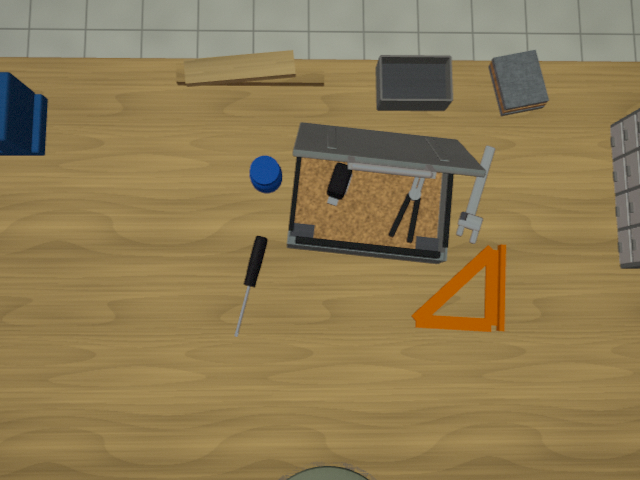

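The scene view shows the lid open, with the case near (270,210). In the top view the case front edge runs from (288,245) to (445,260), and the bar runs from about (350,165) to (435,177). I'll zoom in.

Run:
```python
import cv2
a=cv2.imread('pics/top0.png')[110:275,275:495]; cv2.imwrite('pics/t0c.png',cv2.resize(a,None,fx=3.6,fy=3.6,interpolation=cv2.INTER_CUBIC))
a=cv2.imread('pics/scene0.png')[65:300,200:350]; cv2.imwrite('pics/s0c.png',cv2.resize(a,None,fx=2.5,fy=2.5,interpolation=cv2.INTER_CUBIC))
```

```text
(no output)
```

View pics/t0c.png

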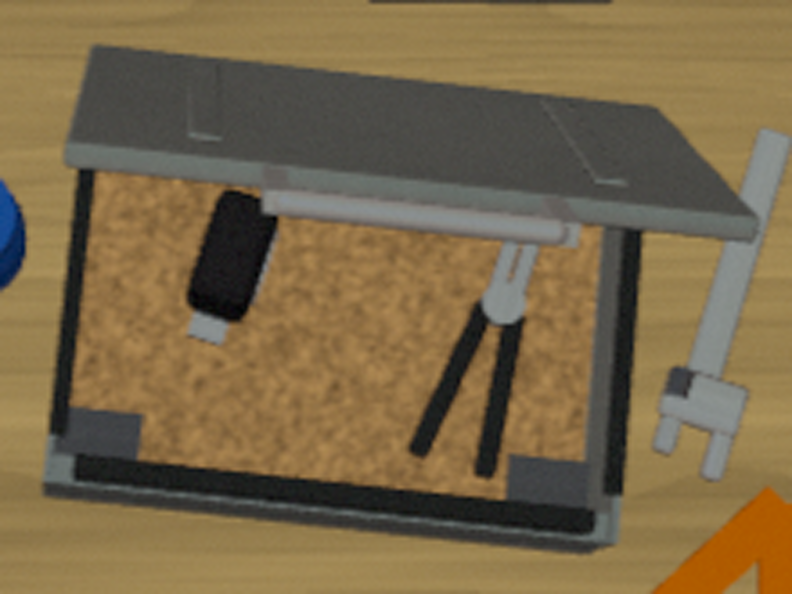

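View pics/s0c.png

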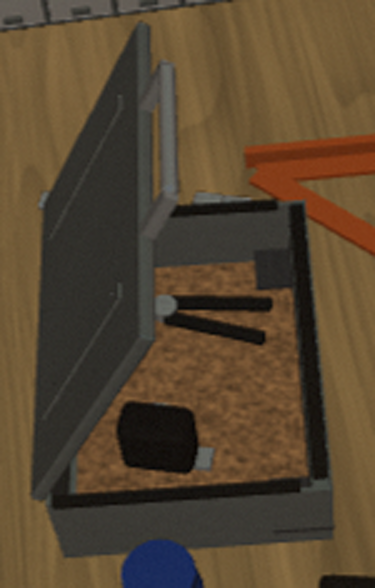

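```bash
cat > geo.py <<'E'
import numpy as np,pickle
from scipy.spatial.transform import Rotation as R
def ray(d,u,v):
    f=240/np.tan(np.radians(d['fov_y'])/2)
    r=R.from_euler('xyz',d['orientation']).apply([(u-d['cx'])/f,(v-d['cy'])/f,1])
    return np.array(d['origin']),r/np.linalg.norm(r)
def plane(d,u,v,z):
    o,r=ray(d,u,v); return o+r*(z-o[2])/r[2]
def tri(d1,p1,d2,p2):
    o1,r1=ray(d1,*p1);o2,r2=ray(d2,*p2)
    t=np.linalg.lstsq(np.c_[r1,-r2],o2-o1,rcond=None)[0]
    a,b=o1+t[0]*r1,o2+t[1]*r2; return (a+b)/2,np.linalg.norm(a-b)
E
python3 - <<'E'
from geo import *
np.set_printoptions(precision=4,suppress=True)
T=pickle.load(open('pics/top0.pkl','rb'));S=pickle.load(open('pics/scene0.pkl','rb'))
t=lambda x,y:(275+x/3.6-.36,110+y/3.6-.36)
s=lambda x,y:(200+x/2.5-.3,65+y/2.5-.3)
for n,a,b in [('barL',(272,201),(168,198)),('barR',(572,233),(167,66)),('lidL',(67,162),(38,497)),('lidR',(755,238),(144,24)),('caseFL',(46,484),(331,485)),('caseFR',(617,540),(304,203))]:
    print(n,*tri(T,t(*a),S,s(*b)))
for p in [(46,484),(617,540)]: print(plane(T,*t(*p),.08))
for p in [(331,485),(304,203)]: print(plane(S,*s(*p),.08))
E
```

```text
barL [ 0.6448 -0.026   0.3155] 0.0018901996073717293
barR [ 0.6305 -0.1495  0.3161] 0.00014661126095639334
lidL [0.7484 0.0548 0.0912] 0.05768828883551947
lidR [ 0.6384 -0.238   0.2804] 0.004072501932819724
caseFL [0.5535 0.0708 0.0804] 0.0038058938651862138
caseFR [ 0.5221 -0.2261  0.0735] 0.0001976814601341552
[0.5517 0.0714 0.08  ]
[ 0.5217 -0.2245  0.08  ]
[0.5552 0.0698 0.08  ]
[ 0.523  -0.2201  0.08  ]
```

```bash
cat > inc.py <<'E'
from geo import *
from workcell import bot
np.set_printoptions(precision=4,suppress=True)
YAW=-0.106
def inc(p,yaw=YAW):
    o=bot.observe(); r=R.from_euler('xyz',o['tool_rot'])
    sh=r.inv().apply(np.array(p)-o['position'])*100
    w=(r.inv()*R.from_euler('xyz',[np.pi,0,yaw])).as_rotvec(degrees=True)
    print('shift cm',sh,'turn deg',w,'clk',o['clock'],'F',o['force'])
E
python3 -c "
from inc import *
inc([.638,-.088,.40])"
```

```text
shift cm [-34.0805 -57.7989 -16.8874] turn deg [ -0.0319   0.0512 -65.6066] clk 0.1 F [-0.4264 -0.047   0.0717]
```

Call:
jog_arm:
  increments:
    - {"z": -6}
    - {"z": -12}
    - {"z": -17,"x": -2,"y": -3.5,"wz": -4}
    - {"z": -17,"x": -4.5,"y": -8,"wz": -9}
    - {"z": -17,"x": -7.5,"y": -12.5,"wz": -14}
    - {"z": -17,"x": -10,"y": -17,"wz": -19}
    - {"z": -17,"x": -12.5,"y": -21.5,"wz": -24}
    - {"z": -17,"x": -15,"y": -26,"wz": -29}
    - {"z": -17,"x": -17.5,"y": -30,"wz": -34}
    - {"z": -17,"x": -20,"y": -34,"wz": -39}

```text
schema error: expected keys wx, wy, wz, x, y, z, claw
```

```bash
python3 -c "
from inc import *
inc([.638,-.088,.40])"
```

```text
shift cm [-34.0805 -57.7989 -16.8874] turn deg [ -0.0319   0.0512 -65.6066] clk 0.1 F [-0.4264 -0.047   0.0717]
```

All keys are required in every row.

Call:
jog_arm:
  increments:
    - {"x": 0,"y": 0,"z": -6,"wx": 0,"wy": 0,"wz": 0,"claw": 100}
    - {"x": 0,"y": 0,"z": -12,"wx": 0,"wy": 0,"wz": 0,"claw": 100}
    - {"x": -2,"y": -3.5,"z": -17,"wx": 0,"wy": 0,"wz": -4,"claw": 100}
    - {"x": -4.5,"y": -8,"z": -17,"wx": 0,"wy": 0,"wz": -9,"claw": 100}
    - {"x": -7.5,"y": -12.5,"z": -17,"wx": 0,"wy": 0,"wz": -14,"claw": 100}
    - {"x": -10,"y": -17,"z": -17,"wx": 0,"wy": 0,"wz": -19,"claw": 100}
    - {"x": -12.5,"y": -21.5,"z": -17,"wx": 0,"wy": 0,"wz": -24,"claw": 100}
    - {"x": -15,"y": -26,"z": -17,"wx": 0,"wy": 0,"wz": -29,"claw": 100}
    - {"x": -17.5,"y": -30,"z": -17,"wx": 0,"wy": 0,"wz": -34,"claw": 100}
    - {"x": -20,"y": -34,"z": -17,"wx": 0,"wy": 0,"wz": -39,"claw": 100}

```text
clock: 1.35
position: [0.457, -0.2951, 0.4008]
tool_rot: [-3.141, 0.001, -0.567]
force: [-0.1, -0.5, 0.5]
grip_width: 0.0858
```

```bash
python3 -c "
from inc import *
inc([.638,-.088,.40])"
```

```text
shift cm [  4.1279 -27.1936   0.09  ] turn deg [ -0.0418   0.058  -26.4408] clk 1.35 F [-0.0723 -0.5118  0.5419]
```

Call:
jog_arm:
  increments:
    - {"x": 0.6,"y": -4,"z": 0,"wx": 0,"wy": 0,"wz": -4,"claw": 100}
    - {"x": 1.2,"y": -8,"z": 0,"wx": 0,"wy": 0,"wz": -8,"claw": 100}
    - {"x": 1.8,"y": -12,"z": 0,"wx": 0,"wy": 0,"wz": -12,"claw": 100}
    - {"x": 2.4,"y": -16,"z": 0,"wx": 0,"wy": 0,"wz": -16,"claw": 100}
    - {"x": 3,"y": -20,"z": 0,"wx": 0,"wy": 0,"wz": -20,"claw": 100}
    - {"x": 3.6,"y": -24,"z": 0,"wx": 0,"wy": 0,"wz": -23.5,"claw": 100}
    - {"x": 4.1,"y": -27.2,"z": 0,"wx": 0,"wy": 0,"wz": -26.4,"claw": 100}
    - {"x": 4.1,"y": -27.2,"z": 0,"wx": 0,"wy": 0,"wz": -26.4,"claw": 100}

```text
clock: 2.35
position: [0.6386, -0.0853, 0.3999]
tool_rot: [-3.139, 0.002, -0.103]
force: [-0.0, -0.8, 0.7]
grip_width: 0.0853
```

Run:
```python
from inc import *
from look import snap
for n in ['wrist','scene']:
    d=snap(n,n+'1')
    print(d['origin'])
inc([.638,-.088,.297])
```

```text
[ 0.6458 -0.0161  0.5439]
[0.6589 0.5819 0.9586]
shift cm [ 0.0524  0.0095 10.3417] turn deg [-0.0436  0.0975 -0.0523] clk 2.45 F [-0.0183 -0.3646  1.0421]
```

View pics/wrist1.png

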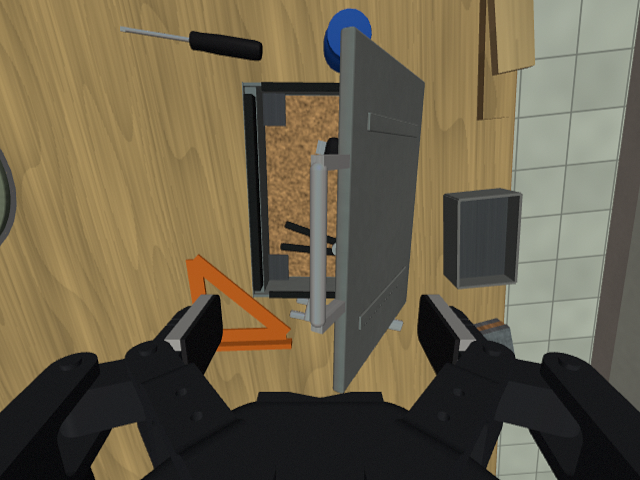

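View pics/scene1.png

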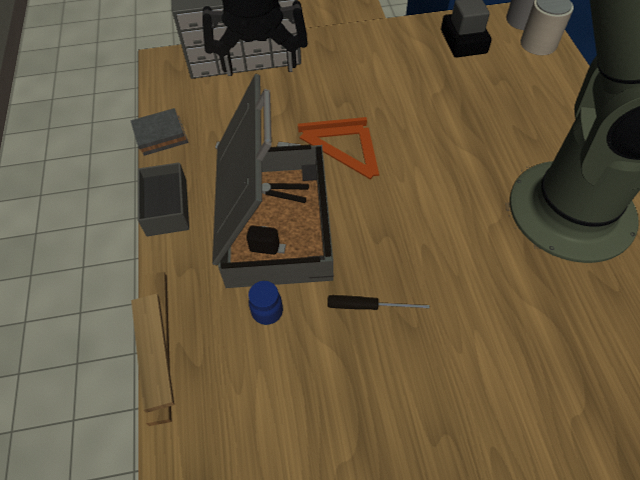

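The wrist view shows the bar as a vertical strip from (318,163) to (317,328), between the open fingers. I'll check its position.

Run:
```python
from inc import *
W=pickle.load(open('pics/wrist1.pkl','rb'))
for p in [(319,163),(318,245),(317,328)]:
    print(plane(W,*p,.316))
inc([.638,-.088,.297])
```

```text
[ 0.6438 -0.0256  0.316 ]
[ 0.6371 -0.0826  0.316 ]
[ 0.6294 -0.1491  0.316 ]
shift cm [ 0.0524  0.0095 10.3417] turn deg [-0.0436  0.0975 -0.0523] clk 2.45 F [-0.0183 -0.3646  1.0421]
```

Call:
jog_arm:
  increments:
    - {"x": 0,"y": 0,"z": 3,"wx": 0,"wy": 0,"wz": 0,"claw": 100}
    - {"x": 0,"y": 0,"z": 6,"wx": 0,"wy": 0,"wz": 0,"claw": 100}
    - {"x": 0,"y": 0,"z": 8.5,"wx": 0,"wy": 0,"wz": 0,"claw": 70}
    - {"x": 0,"y": 0,"z": 10,"wx": 0,"wy": 0,"wz": 0,"claw": 50}
    - {"x": 0,"y": 0,"z": 10.2,"wx": 0,"wy": 0,"wz": 0,"claw": 35}
    - {"x": 0,"y": 0,"z": 10.2,"wx": 0,"wy": 0,"wz": 0,"claw": 30}
  squeeze: 30

```text
clock: 3.2
position: [0.6377, -0.088, 0.2993]
tool_rot: [-3.141, 0.001, -0.107]
force: [0.3, -0.1, 0.7]
grip_width: 0.0256
```

Run:
```python
from inc import *
from look import snap
d=snap('wrist','wrist2')
for n in ['wrist','scene']: snap(n,n+'2')
inc([.637,-.088,.297])
```

```text
shift cm [-0.0775  0.0215  0.224 ] turn deg [-0.0393  0.0282 -0.0546] clk 3.35 F [ 0.2981  0.242  -0.0833]
```

View pics/wrist2.png

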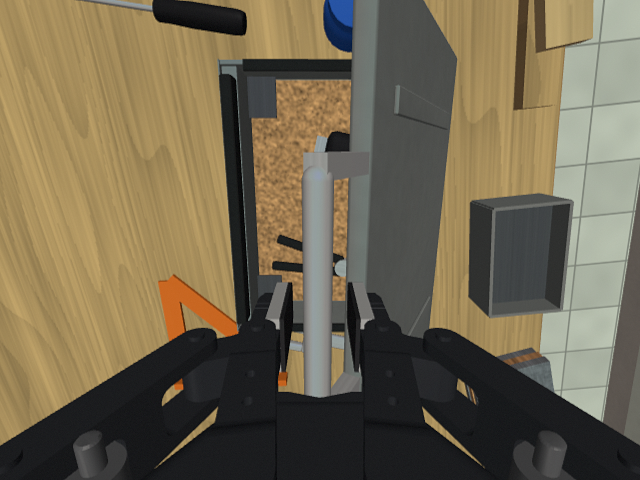

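View pics/scene2.png

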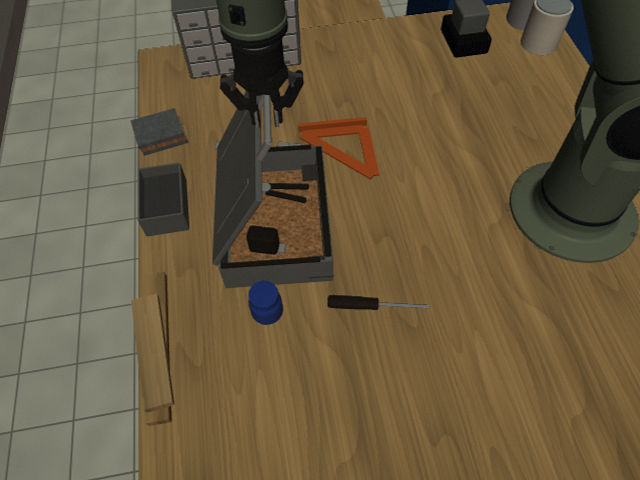

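The bar (column 317) lies between the pads (columns 290 and 352), so I'll close on it.

Call:
jog_arm:
  increments:
    - {"x": 0,"y": 0,"z": 0.1,"wx": 0,"wy": 0,"wz": 0,"claw": 20}
    - {"x": 0,"y": 0,"z": 0.1,"wx": 0,"wy": 0,"wz": 0,"claw": 10}
    - {"x": 0,"y": 0,"z": 0.1,"wx": 0,"wy": 0,"wz": 0,"claw": 0}
    - {"x": 0,"y": 0,"z": 0.1,"wx": 0,"wy": 0,"wz": 0,"claw": 0}
    - {"x": 0,"y": 0,"z": 0.1,"wx": 0,"wy": 0,"wz": 0,"claw": 0}
  squeeze: 30

```text
clock: 3.98
position: [0.6376, -0.0878, 0.2986]
tool_rot: [-3.141, 0.001, -0.107]
force: [-4.2, 1.1, 5.2]
grip_width: 0.0106
```

Run:
```python
from inc import *
from look import snap
for n in ['wrist','scene']: snap(n,n+'3')
o=bot.observe()
print(o['force'],o['grip_width'],o['position'])
```

```text
[-3.9365 -0.1411  5.551 ] 0.010533710819069526 [ 0.6376 -0.0878  0.2986]
```

View pics/wrist3.png

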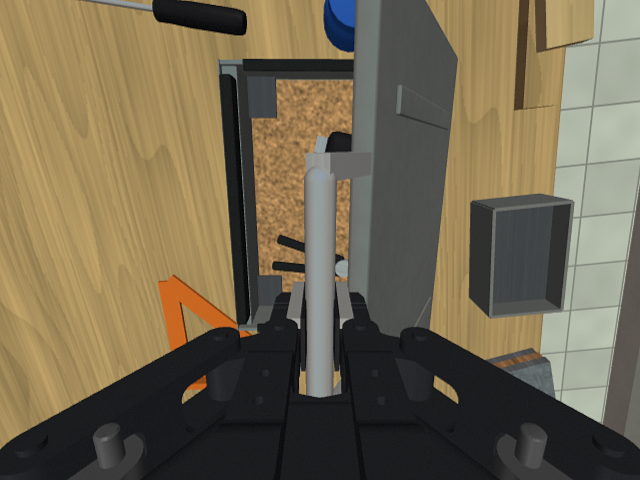

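```bash
cat > arc.py <<'E'
from inc import *
def arc(n,step,hx=.757,hy=-.0996,hz=.09-.019,r=.258):
    o=bot.observe(); rr=R.from_euler('xyz',o['tool_rot'])
    xh=np.array([np.cos(YAW),np.sin(YAW),0])
    d=o['position']-np.array([hx,hy,hz]); h=-d@xh
    a0=np.arctan2(d[2],h); print('alpha',a0,'theta',a0-.02325,'r',np.hypot(h,d[2]),'lat',d@[-xh[1],xh[0],0],'F',o['force'],'Fx',o['force']@xh,'grip',o['grip_width'],'clk',o['clock'],'M',o['moment'],'rot',o['tool_rot'])
    u=np.array([-np.cos(a0)*xh[0],-np.cos(a0)*xh[1],np.sin(a0)]);t=np.array([-np.sin(a0)*xh[0],-np.sin(a0)*xh[1],-np.cos(a0)])
    print('F radial(out) %.2f  tangential(closing) %.2f'%(o['force']@u,o['force']@t))
    for k in range(1,n+1):
        a=a0-k*step
        v=-r*(np.cos(a)-np.cos(a0))*xh+np.array([0,0,r*(np.sin(a)-np.sin(a0))])
        print(np.round(rr.inv().apply(v)*100,2))
E
python3 -c "
from arc import *
arc(10,.025)"
```

```text
alpha 1.0858465159394293 theta 1.0625965159394293 r 0.25728509201950156 lat -0.0008993912913245951 F [-3.9365 -0.1411  5.551 ] Fx -3.899513329480595 grip 0.010533710819069526 clk 4.075 M [0.0868 0.9067 0.006 ] rot [-3.141   0.0006 -0.107 ]
F radial(out) 6.73  tangential(closing) 0.86
[-0.57  0.    0.31]
[-1.13  0.    0.63]
[-1.68  0.    0.97]
[-2.22  0.    1.32]
[-2.75  0.    1.68]
[-3.27  0.    2.06]
[-3.79  0.01  2.44]
[-4.29  0.01  2.85]
[-4.79  0.01  3.26]
[-5.27  0.01  3.69]
```

Call:
jog_arm:
  increments:
    - {"x": -0.3,"y": 0,"z": 0.1,"wx": 0,"wy": 0,"wz": 0,"claw": 0}
    - {"x": -0.85,"y": 0,"z": 0.4,"wx": 0,"wy": 0,"wz": 0,"claw": 0}
    - {"x": -1.4,"y": 0,"z": 0.75,"wx": 0,"wy": 0,"wz": 0,"claw": 0}
    - {"x": -1.95,"y": 0,"z": 1.1,"wx": 0,"wy": 0,"wz": 0,"claw": 0}
    - {"x": -2.5,"y": 0,"z": 1.45,"wx": 0,"wy": 0,"wz": 0,"claw": 0}
  squeeze: 30

```text
clock: 4.7
position: [0.6124, -0.085, 0.2841]
tool_rot: [-3.141, 0.0, -0.107]
force: [2.4, 0.4, -2.2]
grip_width: 0.0111
```

```bash
python3 -c "
from arc import *
arc(10,.025)"
```

```text
alpha 0.972302626296808 theta 0.949052626296808 r 0.2579072017722987 lat -0.0007644624920035672 F [ 2.3743  0.3812 -2.1603] Fx 2.320685395965539 grip 0.011073774730460763 clk 4.7 M [ 0.0133 -0.8594  0.0294] rot [-3.1409  0.0004 -0.107 ]
F radial(out) -3.09  tangential(closing) -0.70
[-0.53  0.    0.37]
[-1.05  0.    0.75]
[-1.56  0.    1.15]
[-2.05  0.    1.56]
[-2.54  0.    1.98]
[-3.02  0.    2.41]
[-3.49  0.01  2.86]
[-3.94  0.01  3.31]
[-4.39  0.01  3.78]
[-4.82  0.01  4.26]
```

Call:
jog_arm:
  increments:
    - {"x": -0.52,"y": 0,"z": 0.38,"wx": 0,"wy": 0,"wz": 0,"claw": 0}
    - {"x": -1.03,"y": 0,"z": 0.77,"wx": 0,"wy": 0,"wz": 0,"claw": 0}
    - {"x": -1.54,"y": 0,"z": 1.17,"wx": 0,"wy": 0,"wz": 0,"claw": 0}
    - {"x": -2.03,"y": 0,"z": 1.58,"wx": 0,"wy": 0,"wz": 0,"claw": 0}
    - {"x": -2.52,"y": 0,"z": 2.0,"wx": 0,"wy": 0,"wz": 0,"claw": 0}
    - {"x": -3.0,"y": 0,"z": 2.43,"wx": 0,"wy": 0,"wz": 0,"claw": 0}
    - {"x": -3.47,"y": 0,"z": 2.88,"wx": 0,"wy": 0,"wz": 0,"claw": 0}
    - {"x": -3.92,"y": 0,"z": 3.33,"wx": 0,"wy": 0,"wz": 0,"claw": 0}
    - {"x": -4.37,"y": 0,"z": 3.8,"wx": 0,"wy": 0,"wz": 0,"claw": 0}
    - {"x": -4.8,"y": 0,"z": 4.28,"wx": 0,"wy": 0,"wz": 0,"claw": 0}
  squeeze: 30

```text
clock: 5.95
position: [0.5645, -0.0797, 0.2409]
tool_rot: [-3.141, 0.0, -0.107]
force: [1.2, 1.7, 0.3]
grip_width: 0.0113
```

```bash
python3 -c "
from arc import *
arc(10,.025)"
```

```text
alpha 0.720564452123576 theta 0.697314452123576 r 0.2575005796128072 lat -0.0006221208626984021 F [1.2441 1.7414 0.281 ] Fx 1.0528696364199799 grip 0.0113259040864511 clk 5.95 M [ 0.4546 -0.6352 -0.0916] rot [-3.1407  0.0002 -0.1069]
F radial(out) -0.61  tangential(closing) -0.91
[-0.42  0.    0.49]
[-0.83  0.    0.99]
[-1.22  0.    1.5 ]
[-1.6   0.    2.02]
[-1.97  0.    2.55]
[-2.33  0.    3.09]
[-2.67  0.01  3.64]
[-2.99  0.01  4.19]
[-3.31  0.01  4.76]
[-3.61  0.01  5.33]
```

Tracking well with small forces. I'll continue.

Call:
jog_arm:
  increments:
    - {"x": -0.42,"y": 0,"z": 0.49,"wx": 0,"wy": 0,"wz": 0,"claw": 0}
    - {"x": -0.83,"y": 0,"z": 0.99,"wx": 0,"wy": 0,"wz": 0,"claw": 0}
    - {"x": -1.22,"y": 0,"z": 1.5,"wx": 0,"wy": 0,"wz": 0,"claw": 0}
    - {"x": -1.6,"y": 0,"z": 2.02,"wx": 0,"wy": 0,"wz": 0,"claw": 0}
    - {"x": -1.97,"y": 0,"z": 2.55,"wx": 0,"wy": 0,"wz": 0,"claw": 0}
    - {"x": -2.33,"y": 0,"z": 3.09,"wx": 0,"wy": 0,"wz": 0,"claw": 0}
    - {"x": -2.67,"y": 0,"z": 3.64,"wx": 0,"wy": 0,"wz": 0,"claw": 0}
    - {"x": -2.99,"y": 0,"z": 4.19,"wx": 0,"wy": 0,"wz": 0,"claw": 0}
    - {"x": -3.31,"y": 0,"z": 4.76,"wx": 0,"wy": 0,"wz": 0,"claw": 0}
    - {"x": -3.61,"y": 0,"z": 5.33,"wx": 0,"wy": 0,"wz": 0,"claw": 0}
  squeeze: 30

```text
clock: 7.2
position: [0.5284, -0.0758, 0.1872]
tool_rot: [-3.141, 0.0, -0.107]
force: [0.6, 2.5, -0.6]
grip_width: 0.0108
```

```bash
python3 -c "
from arc import *
arc(10,.025)"
```

```text
alpha 0.46817352252951006 theta 0.44492352252951006 r 0.25755163487722343 lat -0.00048378288958944224 F [ 0.5922  2.5485 -0.5733] Fx 0.31923490176125463 grip 0.01079087462047022 clk 7.2 M [ 0.4565 -0.3606 -0.0215] rot [-3.1407  0.0002 -0.1068]
F radial(out) -0.54  tangential(closing) 0.37
[-0.28  0.    0.58]
[-0.55  0.    1.17]
[-0.81  0.    1.76]
[-1.05  0.    2.36]
[-1.27  0.    2.96]
[-1.48  0.    3.57]
[-1.67  0.01  4.19]
[-1.85  0.01  4.81]
[-2.02  0.01  5.43]
[-2.16  0.01  6.06]
```

Call:
jog_arm:
  increments:
    - {"x": -0.28,"y": 0,"z": 0.58,"wx": 0,"wy": 0,"wz": 0,"claw": 0}
    - {"x": -0.55,"y": 0,"z": 1.17,"wx": 0,"wy": 0,"wz": 0,"claw": 0}
    - {"x": -0.81,"y": 0,"z": 1.76,"wx": 0,"wy": 0,"wz": 0,"claw": 0}
    - {"x": -1.05,"y": 0,"z": 2.36,"wx": 0,"wy": 0,"wz": 0,"claw": 0}
    - {"x": -1.27,"y": 0,"z": 2.96,"wx": 0,"wy": 0,"wz": 0,"claw": 0}
    - {"x": -1.48,"y": 0,"z": 3.57,"wx": 0,"wy": 0,"wz": 0,"claw": 0}
    - {"x": -1.67,"y": 0,"z": 4.19,"wx": 0,"wy": 0,"wz": 0,"claw": 0}
    - {"x": -1.85,"y": 0,"z": 4.81,"wx": 0,"wy": 0,"wz": 0,"claw": 0}
    - {"x": -2.02,"y": 0,"z": 5.43,"wx": 0,"wy": 0,"wz": 0,"claw": 0}
    - {"x": -2.16,"y": 0,"z": 6.06,"wx": 0,"wy": 0,"wz": 0,"claw": 0}
  squeeze: 30

```text
clock: 8.45
position: [0.5063, -0.0733, 0.126]
tool_rot: [-3.141, 0.001, -0.107]
force: [-6.1, 3.5, -1.1]
grip_width: 0.0109
```

```bash
python3 -c "
from arc import *
arc(10,.012)"
```

```text
alpha 0.21497480004590658 theta 0.19172480004590658 r 0.25799440634698534 lat -0.00039980418300195384 F [-6.1434  3.549  -1.1218] Fx -6.484424803475963 grip 0.010941372193954232 clk 8.45 M [ 0.742   1.0209 -0.0809] rot [-3.1408  0.0012 -0.1068]
F radial(out) 6.10  tangential(closing) 2.48
[-0.06  0.    0.3 ]
[-0.12  0.    0.61]
[-0.18  0.    0.91]
[-0.23  0.    1.22]
[-0.28  0.    1.52]
[-0.33  0.    1.83]
[-0.37  0.    2.13]
[-0.41  0.    2.44]
[-0.44  0.    2.75]
[-0.47  0.    3.06]
```

Call:
jog_arm:
  increments:
    - {"x": -0.1,"y": -0.02,"z": 0.3,"wx": 0,"wy": 0,"wz": 0,"claw": 0}
    - {"x": -0.17,"y": -0.04,"z": 0.6,"wx": 0,"wy": 0,"wz": 0,"claw": 0}
    - {"x": -0.23,"y": -0.04,"z": 0.9,"wx": 0,"wy": 0,"wz": 0,"claw": 0}
    - {"x": -0.28,"y": -0.04,"z": 1.2,"wx": 0,"wy": 0,"wz": 0,"claw": 0}
    - {"x": -0.33,"y": -0.04,"z": 1.5,"wx": 0,"wy": 0,"wz": 0,"claw": 0}
    - {"x": -0.38,"y": -0.04,"z": 1.8,"wx": 0,"wy": 0,"wz": 0,"claw": 0}
    - {"x": -0.42,"y": -0.04,"z": 2.1,"wx": 0,"wy": 0,"wz": 0,"claw": 0}
    - {"x": -0.46,"y": -0.04,"z": 2.4,"wx": 0,"wy": 0,"wz": 0,"claw": 0}
    - {"x": -0.49,"y": -0.04,"z": 2.7,"wx": 0,"wy": 0,"wz": 0,"claw": 0}
  squeeze: 30

```text
clock: 9.57
position: [0.5013, -0.0727, 0.0988]
tool_rot: [-3.141, 0.001, -0.107]
force: [1.1, -4.6, -1.6]
grip_width: 0.011
```

Run:
```python
from arc import *
from look import snap
snap('scene','scene4');snap('top','top4')
arc(10,.004)
```

```text
alpha 0.10675392197610528 theta 0.08350392197610529 r 0.2586428073317889 lat -0.0002903455531960587 F [ 2.75   -4.6237 -9.1831] Fx 3.223804317671379 grip 0.010688251553209915 clk 9.675 M [-1.131  -0.9741 -0.0423] rot [-3.141   0.0017 -0.107 ]
F radial(out) -4.18  tangential(closing) 8.79
[-0.01  0.    0.1 ]
[-0.02  0.    0.21]
[-0.03  0.    0.31]
[-0.04  0.    0.41]
[-0.05  0.    0.51]
[-0.06  0.    0.62]
[-0.07  0.    0.72]
[-0.07  0.    0.82]
[-0.08  0.    0.93]
[-0.09  0.    1.03]
```

View pics/scene4.png

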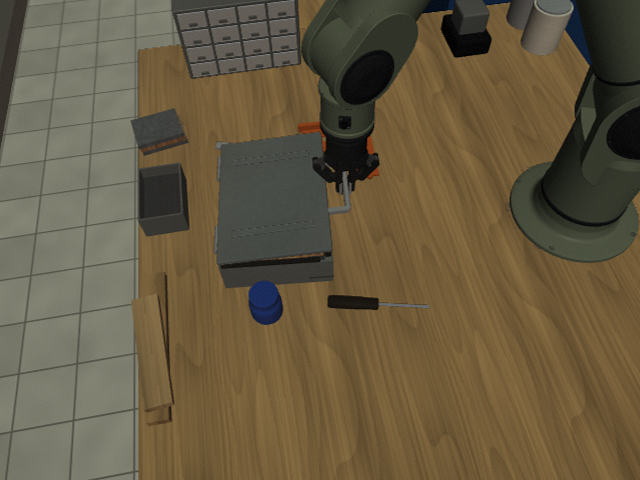

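The lid is held at about 0.08 rad. From here I'll go in small steps and watch the vertical force.

Call:
jog_arm:
  increments:
    - {"x": -0.01,"y": 0.01,"z": 0.12,"wx": 0,"wy": 0,"wz": 0,"claw": 0}
    - {"x": -0.02,"y": 0.02,"z": 0.24,"wx": 0,"wy": 0,"wz": 0,"claw": 0}
    - {"x": -0.03,"y": 0.02,"z": 0.36,"wx": 0,"wy": 0,"wz": 0,"claw": 0}
    - {"x": -0.04,"y": 0.02,"z": 0.48,"wx": 0,"wy": 0,"wz": 0,"claw": 0}
    - {"x": -0.05,"y": 0.02,"z": 0.6,"wx": 0,"wy": 0,"wz": 0,"claw": 0}
    - {"x": -0.06,"y": 0.02,"z": 0.72,"wx": 0,"wy": 0,"wz": 0,"claw": 0}
  squeeze: 40

```text
clock: 10.42
position: [0.5005, -0.0726, 0.0913]
tool_rot: [-3.141, 0.002, -0.107]
force: [-0.9, 0.2, 0.1]
grip_width: 0.0107
```

Call:
jog_arm:
  increments:
    - {"x": 0,"y": 0,"z": 0.1,"wx": 0,"wy": 0,"wz": 0,"claw": 0}
    - {"x": -0.01,"y": 0,"z": 0.2,"wx": 0,"wy": 0,"wz": 0,"claw": 0}

```text
clock: 10.68
position: [0.5003, -0.0726, 0.0891]
tool_rot: [-3.141, 0.002, -0.107]
force: [0.2, 0.0, -1.6]
grip_width: 0.0108
```

Call:
jog_arm:
  increments:
    - {"x": 0,"y": 0,"z": 0.1,"wx": 0,"wy": 0,"wz": 0,"claw": 0}
    - {"x": -0.01,"y": 0,"z": 0.2,"wx": 0,"wy": 0,"wz": 0,"claw": 0}

```text
clock: 10.92
position: [0.5001, -0.0726, 0.087]
tool_rot: [-3.141, 0.002, -0.107]
force: [-1.7, -1.4, 0.1]
grip_width: 0.0101
```

Call:
jog_arm:
  increments:
    - {"x": 0,"y": 0,"z": 0.1,"wx": 0,"wy": 0,"wz": 0,"claw": 0}
    - {"x": 0,"y": 0,"z": 0.2,"wx": 0,"wy": 0,"wz": 0,"claw": 0}

```text
clock: 11.18
position: [0.4999, -0.0726, 0.0849]
tool_rot: [-3.141, 0.003, -0.107]
force: [-1.8, -0.3, -0.5]
grip_width: 0.0108
```

Call:
jog_arm:
  increments:
    - {"x": 0,"y": 0,"z": 0.1,"wx": 0,"wy": 0,"wz": 0,"claw": 0}

```text
clock: 11.3
position: [0.4999, -0.0726, 0.0839]
tool_rot: [-3.141, 0.003, -0.107]
force: [-1.7, -0.1, -0.3]
grip_width: 0.0109
```

Call:
jog_arm:
  increments:
    - {"x": 0,"y": 0,"z": 0.1,"wx": 0,"wy": 0,"wz": 0,"claw": 0}

```text
clock: 11.42
position: [0.4998, -0.0726, 0.0828]
tool_rot: [-3.141, 0.003, -0.107]
force: [-2.6, -0.4, -0.5]
grip_width: 0.0106
```

Call:
jog_arm:
  increments:
    - {"x": 0,"y": 0,"z": 0.1,"wx": 0,"wy": 0,"wz": 0,"claw": 0}

```text
clock: 11.55
position: [0.4998, -0.0726, 0.0817]
tool_rot: [-3.141, 0.003, -0.107]
force: [-3.0, -0.6, -0.2]
grip_width: 0.0104
```

Call:
jog_arm:
  increments:
    - {"x": -0.03,"y": 0,"z": 0.1,"wx": 0,"wy": 0,"wz": 0,"claw": 0}

```text
clock: 11.68
position: [0.4997, -0.0726, 0.0807]
tool_rot: [-3.141, 0.002, -0.107]
force: [0.0, -2.1, -0.5]
grip_width: 0.0107
```

Call:
jog_arm:
  increments:
    - {"x": 0,"y": 0,"z": 0.1,"wx": 0,"wy": 0,"wz": 0,"claw": 0}

```text
clock: 11.8
position: [0.4997, -0.0726, 0.0796]
tool_rot: [-3.141, 0.002, -0.107]
force: [-2.7, -0.5, 0.3]
grip_width: 0.0104
```

Call:
jog_arm:
  increments:
    - {"x": 0,"y": 0,"z": 0.1,"wx": 0,"wy": 0,"wz": 0,"claw": 0}

```text
clock: 11.92
position: [0.4996, -0.0726, 0.0785]
tool_rot: [-3.141, 0.003, -0.107]
force: [-1.3, -0.1, -3.7]
grip_width: 0.0107
```

Call:
jog_arm:
  increments:
    - {"x": 0,"y": 0,"z": 0.1,"wx": 0,"wy": 0,"wz": 0,"claw": 0}

```text
clock: 12.05
position: [0.4995, -0.0725, 0.0774]
tool_rot: [-3.141, 0.003, -0.107]
force: [-1.0, -1.2, -1.3]
grip_width: 0.0105
```

Call:
jog_arm:
  increments:
    - {"x": 0,"y": 0,"z": 0.1,"wx": 0,"wy": 0,"wz": 0,"claw": 0}

```text
clock: 12.18
position: [0.4995, -0.0725, 0.0763]
tool_rot: [-3.141, 0.003, -0.107]
force: [-2.2, -0.6, -0.4]
grip_width: 0.0107
```

Call:
jog_arm:
  increments:
    - {"x": 0,"y": 0,"z": 0.1,"wx": 0,"wy": 0,"wz": 0,"claw": 0}

```text
clock: 12.3
position: [0.4995, -0.0725, 0.0753]
tool_rot: [-3.141, 0.003, -0.107]
force: [-1.6, -0.3, 1.4]
grip_width: 0.0105
```

Call:
jog_arm:
  increments:
    - {"x": 0,"y": 0,"z": 0.1,"wx": 0,"wy": 0,"wz": 0,"claw": 0}

```text
clock: 12.42
position: [0.4994, -0.0726, 0.0743]
tool_rot: [-3.141, 0.003, -0.107]
force: [-3.0, -0.9, 2.0]
grip_width: 0.0109
```

Run:
```python
from look import *
import numpy as np
for n in ['scene','wrist']: snap(n,n+'5')
a=cv2.imread('pics/scene5.png')[120:300,200:400]; cv2.imwrite('pics/s5c.png',cv2.resize(a,None,fx=3,fy=3,interpolation=cv2.INTER_CUBIC))
o=bot.observe(); print(o['position'],o['force'])
```

```text
[ 0.49943096 -0.07253386  0.07417547] [-2.02298598 -0.97191239 -3.07298424]
```

View pics/s5c.png

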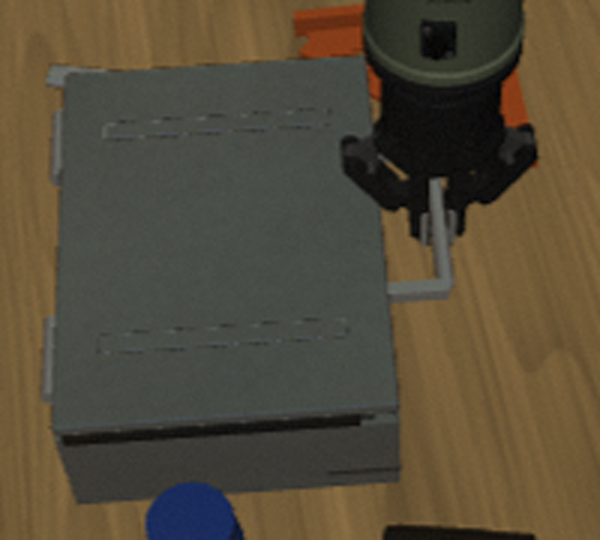

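View pics/wrist5.png

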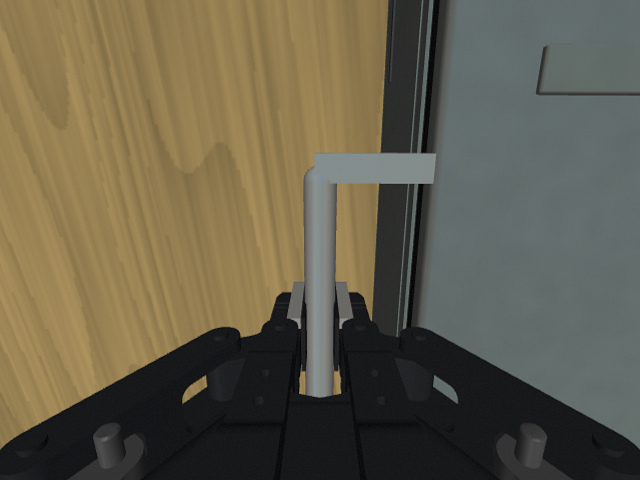

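Contact with the seal begins at TCP z of about 0.076. I'll keep pressing in small steps.

Call:
jog_arm:
  increments:
    - {"x": 0,"y": 0,"z": 0.1,"wx": 0,"wy": 0,"wz": 0,"claw": 0}

```text
clock: 12.65
position: [0.4994, -0.0726, 0.0732]
tool_rot: [-3.141, 0.003, -0.107]
force: [-2.8, -0.4, 3.1]
grip_width: 0.0106
```

Call:
jog_arm:
  increments:
    - {"x": -0.02,"y": 0,"z": 0.1,"wx": 0,"wy": 0,"wz": 0,"claw": 0}

```text
clock: 12.78
position: [0.4994, -0.0726, 0.0723]
tool_rot: [-3.141, 0.003, -0.107]
force: [-1.8, -1.0, 4.8]
grip_width: 0.011
```

Call:
jog_arm:
  increments:
    - {"x": 0,"y": 0,"z": 0.08,"wx": 0,"wy": 0,"wz": 0,"claw": 0}

```text
clock: 12.9
position: [0.4994, -0.0725, 0.0716]
tool_rot: [-3.141, 0.002, -0.107]
force: [-4.5, -0.2, 4.9]
grip_width: 0.0107
```

Call:
jog_arm:
  increments:
    - {"x": -0.01,"y": 0,"z": 0.06,"wx": 0,"wy": 0,"wz": 0,"claw": 0}

```text
clock: 13.02
position: [0.4994, -0.0725, 0.071]
tool_rot: [-3.141, 0.002, -0.107]
force: [-2.3, -0.0, 5.9]
grip_width: 0.0104
```

Call:
jog_arm:
  increments:
    - {"x": -0.01,"y": 0,"z": 0.06,"wx": 0,"wy": 0,"wz": 0,"claw": 0}

```text
clock: 13.15
position: [0.4994, -0.0725, 0.0705]
tool_rot: [-3.141, 0.002, -0.107]
force: [-4.3, -0.4, 5.6]
grip_width: 0.0109
```

Call:
jog_arm:
  increments:
    - {"x": 0,"y": 0,"z": 0.06,"wx": 0,"wy": 0,"wz": 0,"claw": 0}

```text
clock: 13.28
position: [0.4994, -0.0725, 0.07]
tool_rot: [-3.141, 0.002, -0.107]
force: [-3.6, -0.2, 7.4]
grip_width: 0.0105
```

Call:
jog_arm:
  increments:
    - {"x": 0,"y": 0,"z": 0.06,"wx": 0,"wy": 0,"wz": 0,"claw": 0}

```text
clock: 13.4
position: [0.4994, -0.0725, 0.0695]
tool_rot: [-3.141, 0.002, -0.107]
force: [-2.4, -0.5, 6.9]
grip_width: 0.0101
```

Call:
jog_arm:
  increments:
    - {"x": 0,"y": 0,"z": 0.06,"wx": 0,"wy": 0,"wz": 0,"claw": 0}

```text
clock: 13.52
position: [0.4994, -0.0725, 0.0692]
tool_rot: [3.142, 0.002, -0.107]
force: [-7.0, -0.3, 21.5]
grip_width: 0.0109
```

Call:
jog_arm:
  increments:
    - {"x": 0,"y": 0,"z": 0.05,"wx": 0,"wy": 0,"wz": 0,"claw": 0}

```text
clock: 13.65
position: [0.4994, -0.0726, 0.0692]
tool_rot: [3.141, 0.002, -0.107]
force: [-8.3, 0.1, 20.7]
grip_width: 0.0107
```

The force jumped from 7 to 21 N while the position stopped at z=0.0692, so the seal is home. I'll ease off.

Call:
jog_arm:
  increments:
    - {"x": 0,"y": 0,"z": 0.0,"wx": 0,"wy": 0,"wz": 0,"claw": 0}

```text
clock: 13.78
position: [0.4994, -0.0726, 0.0694]
tool_rot: [3.141, 0.002, -0.107]
force: [-2.7, -1.7, 2.8]
grip_width: 0.0108
```

Call:
jog_arm:
  increments:
    - {"x": 0,"y": 0,"z": 0.0,"wx": 0,"wy": 0,"wz": 0,"claw": 18}
    - {"x": 0,"y": 0,"z": 0.0,"wx": 0,"wy": 0,"wz": 0,"claw": 26}
    - {"x": 0,"y": 0,"z": 0.0,"wx": 0,"wy": 0,"wz": 0,"claw": 26}
    - {"x": 0,"y": 0,"z": 0.0,"wx": 0,"wy": 0,"wz": 0,"claw": 26}

```text
clock: 14.28
position: [0.4994, -0.0725, 0.0693]
tool_rot: [3.141, 0.002, -0.107]
force: [-0.0, 0.4, -0.9]
grip_width: 0.0222
```

Run:
```python
from look import *
for n in ['scene','wrist']: snap(n,n+'6')
a=cv2.imread('pics/scene6.png')[120:300,200:400]; cv2.imwrite('pics/s6c.png',cv2.resize(a,None,fx=3,fy=3,interpolation=cv2.INTER_CUBIC))
o=bot.observe(); print(o['position'],o['force'],o['grip_width'])
```

```text
[ 0.49936552 -0.07256101  0.06937128] [-0.98398104 -0.25806202 -0.69615389] 0.022088603577691966
```

View pics/s6c.png

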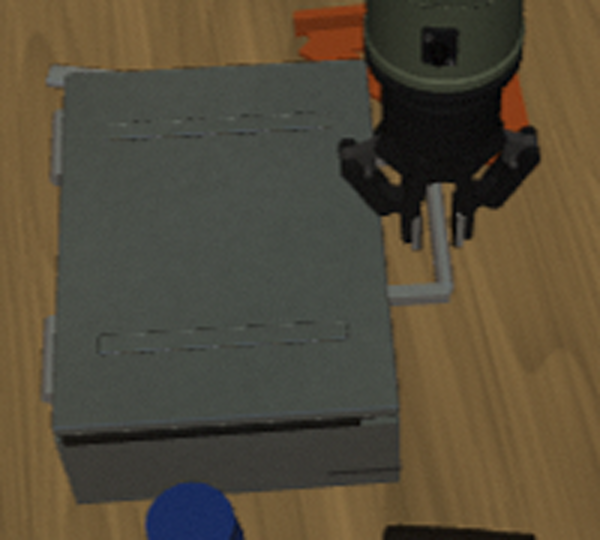

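View pics/wrist6.png

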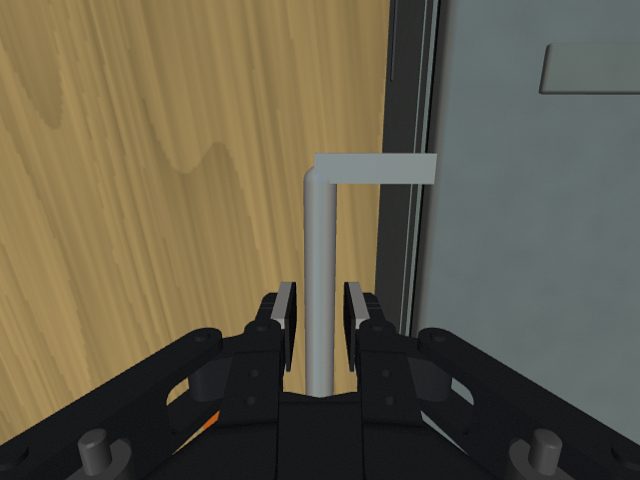

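The fingers (inner faces at columns 297 and 343) are clear of the bar (305–335), and the lid is unchanged. I'll retreat straight up.

Call:
jog_arm:
  increments:
    - {"x": 0,"y": 0,"z": -1,"wx": 0,"wy": 0,"wz": 0,"claw": 26}
    - {"x": 0,"y": 0,"z": -2.5,"wx": 0,"wy": 0,"wz": 0,"claw": 26}
    - {"x": 0,"y": 0,"z": -4.5,"wx": 0,"wy": 0,"wz": 0,"claw": 26}
    - {"x": 0,"y": 0,"z": -8,"wx": 0,"wy": 0,"wz": 0,"claw": 26}
    - {"x": 0,"y": 0,"z": -12,"wx": 0,"wy": 0,"wz": 0,"claw": 26}
    - {"x": 0,"y": 0,"z": -15,"wx": 0,"wy": 0,"wz": 0,"claw": 26}
    - {"x": 0,"y": 0,"z": -15,"wx": 0,"wy": 0,"wz": 0,"claw": 26}
    - {"x": 0,"y": 0,"z": -15,"wx": 0,"wy": 0,"wz": 0,"claw": 26}

```text
clock: 15.38
position: [0.4994, -0.0726, 0.2195]
tool_rot: [3.141, 0.001, -0.107]
force: [0.1, -0.9, -1.3]
grip_width: 0.0227
```

Run:
```python
from look import *
import numpy as np
for n in ['scene','top','wrist']: snap(n,n+'7')
f=lambda n:cv2.imread('pics/%s.png'%n)[120:300,200:400]
print('gap row profile col 270 (s5,s6,s7)')
for n in ['scene5','scene6','scene7']:
    g=cv2.cvtColor(cv2.imread('pics/%s.png'%n),cv2.COLOR_BGR2GRAY); print(n,g[255:285,245:310].mean(1).round(0).astype(int))
cv2.imwrite('pics/s7c.png',cv2.resize(f('scene7'),None,fx=3,fy=3,interpolation=cv2.INTER_CUBIC))
o=bot.observe(); print(o['clock'],o['position'],o['force'],o['qd'])
```

```text
gap row profile col 270 (s5,s6,s7)
scene5 [73 73 72 69 62 50 39 30 28 35 44 53 59 59 59 59 58 58 58 58 58 58 57 58
 58 57 56 56 63 70]
scene6 [73 73 73 71 68 58 44 34 30 35 44 53 59 59 59 59 58 58 58 58 58 58 58 58
 58 57 56 56 62 70]
scene7 [71 72 72 70 67 57 43 33 30 35 43 52 58 58 58 57 57 57 57 57 57 57 57 57
 57 56 55 55 62 69]
15.525 [ 0.49921723 -0.07241625  0.21876975] [ 0.87966299  0.43534365 -0.51032873] [-0.0033312   0.00358633 -0.00032385 -0.00041014 -0.00152445  0.00048854
 -0.00178759]
```

View pics/s7c.png

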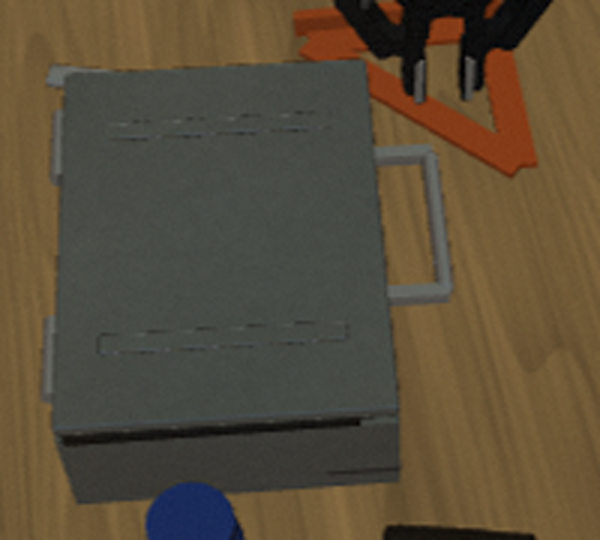

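View pics/top7.png

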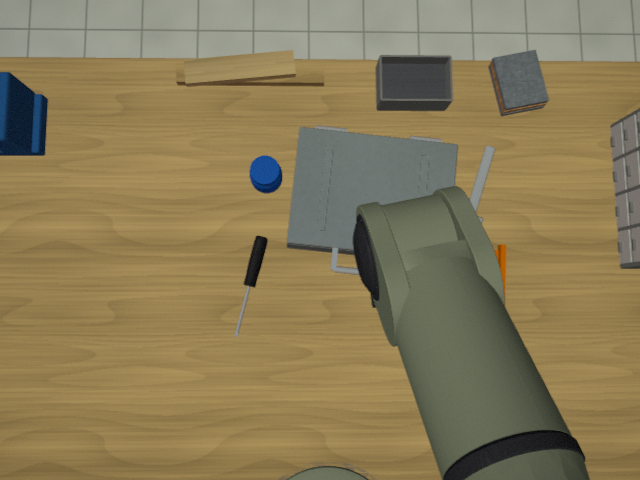

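The lid stays down: the gap profile is the same before and after release, and the bystanders haven't moved. I'll hand in.

```bash
python3 -c "
from workcell import bot
print(bot.job_done())"
```

```text
the job is handed in; nothing more can be done
None
```

The tool case is closed and handed in at about 15.5 s. No verdict was reported, so what follows rests on my own checks.

- **Lowering:** I took the bar with the tool pointing down and followed the hinge arc at about 50 mm/s. I slowed to about 8 mm/s before the seal. Forces stayed below about 10 N, so the lid neither dropped nor slammed.
- **Pressing home:** The seal resisted at about 1 N/mm up to roughly 7 N. Between two readings the force then jumped to about 21 N, with the position stopped at TCP z = 0.0692. I took that as home. The next step, already sent, held about 21 N for another 0.12 s before I eased off to 3 N.
- **Release:** I opened the fingers and backed straight up 15 cm. The scene pictures just after letting go and after the retreat show the same gap between lid and case, narrower than before pressing, so the lid stayed down.
- **Other things:** The jar, screwdriver and wrench look unmoved. In the last pictures the arm hides part of the square in the top view, and the closed lid hides the pliers and tape measure.

The first move call was refused because of a format error. Nothing moved, and no other checks failed or disagreed. The seal being home was felt from the force jump, not measured directly.

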